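# Set up the fold-out tool rest and lay the tools on it

### The job

Set up the fold-out tool rest on the assay bench: swing its folded leg up and over past the vertical until it stands on its stop by itself, then push the lock pin through the fork and the leg's crank until its shoulder is fully home against the fork. Then lay every hand tool that is on the bench (scriber, pen, tweezers, whichever are there) across the two bars of the rest, side by side and not on top of one another, each resting on both bars about midway along its length, roughly square to the bars; leave the other things where they are.

Things in the scene. Friction and masses are not known exactly. Their poses are not given: they have to be found in the camera images.
- rest: the fold-out tool rest, a grey stand fixed to the bench; base plate 8 mm thick, 196 mm wide from x -45 to 95 and 120 mm wide from x -110 to -45. Origin on the bench under the leg's shaft; x points from the folded leg to the fixed rear bar, y along the shaft towards the lock fork, z up. The shaft lies along y, 50 mm high. Mind the monitor: 0.41 m high, left edge at x 0.31, y 0.14 m.
- rear_bar (a point): middle of the fixed round rear bar, 10 mm thick, along rest y, at rest (85, 0, 138.6) mm; 148 mm free between two end knobs that stand 10 mm above its axis.
- leg (a joint): angle of the folding leg, rad: 0 folded, level towards rest -x; grows as it swings up and over to rest +x; 1.571 vertical; 1.75 on its stop, 10 degrees past vertical. Nearly free hinge: let go before vertical it falls back, past 1.63 it falls on to the stop and stays. U frame, 250 g: two 10 mm rails at y = -80 and +80 mm, running 13 mm past a round cross bar.
- leg_bar (a point): middle of the leg's round cross bar (10 mm thick, along rest y, 150 mm free between the rails, 90 mm from the shaft axis). Folded: 50 mm above the bench, 37 mm free under it. On the stop: at rest (16, 0, 138.6) mm, level with the rear bar.
- lock_hole (a point): centre of the lock hole on the fork's outer face, at rest (34, 135, 50) mm; axis level along rest y, the pin goes in towards rest -y. Two upright fork plates (6 mm thick, 68 mm high, rest x -13 to 53, 14 mm holes) with the leg's crank (10 mm thick, 15 mm hole) between them, 26 mm in all. The crank stands up while the leg is folded; the holes line up only with the leg on its stop.
- rack_mid (a point): point midway between the two bars, level with their tops, when the leg is on its stop: rest (50.5, 0, 143.6) mm. Tools lie along rest x across both bars, which are then 69 mm apart.
- pin: the loose steel lock pin; at the start it lies level on the rest's base plate, under the folded leg. Origin on its axis where shank meets shoulder (5 mm above what it lies on); x points to the tip. Shank 10 mm thick, 36 long, last 7 tapered; shoulder 28 wide, 10 high, x -6 to 0; grip tab 14 wide, 10 high, x -42 to -6. 60 g. Seated: origin at lock_hole, shoulder against the outer fork plate.
- ring_box: bystander: closed dark red ring box, 60 x 52 x 42 mm, origin at the centre of its underside
- steel_dish: bystander: small round steel dish, 86 mm wide, 16 mm high, origin at the centre of its underside
- weight_200: bystander: brass weight, 30 mm wide, 34 mm high, origin at the centre of its underside
- scriber: a thin dark grey steel scriber, box about 8 x 132 x 8 mm, 30 g; lies flat on the bench, origin at the centre of its underside, y along its length, z up. May be absent (None from the start).
- pen_blue: a ballpoint pen, cream barrel with a blue half, 10 x 142 x 11 mm; lies flat on the bench, origin at the centre of its underside, y along its length, z up. May be absent (None from the start).
- tweezers: steel tweezers, 14 x 128 x 8 mm, closed and rigid, 20 g; lies flat on the bench, origin at the centre of its underside, y along its length, z up. May be absent (None from the start).

How it is judged:
By the outcome, as a careful person would: the job done as asked, in the order asked, and still so for the second after the job is handed in, with the robot touching nothing.
Of scriber, pen_blue, tweezers only 2 to 3 are there at a start; the rules pass over those that are not, and their reading is None.
At some moment in a run one of scriber, pen_blue, tweezers may be knocked a few centimetres aside while the robot is not near it.
Once in a run the grip may slacken for a moment while it holds something.
It also fails if it takes over 210 s, if anything falls off the work surface, if the arm or the gripper's body presses on something with over 40 N, if the wrist force passes 120 N, or if a joint passes its speed limit or range.

### The arm

A 7-joint arm with a two-finger parallel gripper is mounted at the origin on the work surface; the furniture and walls round the work are solid. World frame = base frame: x ahead of the robot, y to its left, z up, the work surface at z = 0. Lengths are in m, angles in rad, forces in N, time in s.
With the tool pointing down it reaches from about 0.4 to 0.85 m from the base axis. Payload 4.5 kg.
Tool frame: the origin (TCP) lies where the fingers leave the gripper's body, on its centre line; the fingertips stand 64 mm ahead of it and the grasp point (between the pads) lies 45 mm ahead of it (grip_point_offset is the distance from the TCP to the grasp point, in m); z points along the fingers, y is the direction in which the jaws open and shut (so a half turn about z gives the same grasp; the last joint's range is limited). The gripper opens to 88 mm and grips with 3 to 60 N. Pads are 18 mm wide; open, the fingers measure 123 mm over their backs; the gripper's body (75 mm by 187 mm) begins 45 mm behind the grasp point.
Start: joints at [-1.277, 0.689, -0.195, 1.565, 0.157, 0.902, -0.215], TCP at [0.161, 0.604, 0.303] pointing down, gripper open.
Joint ranges: [-3.01, 3.01], [-0.46, 2.08], [-1.47, 1.51], [0.13, 2.56], [-1, 4.14], [0.04, 2.09], [-2.66, 2.66]. Speed limits (rad/s): [2.57, 2.57, 3.14, 3.14, 3.14, 3.14, 3.14].

### API

Orientations are given as a unit quaternion [w, x, y, z].
In Python, from workcell import * gives the robot as it stands.
- The arm moves only by the tool apply_moves, never from a script. Its argument "moves" is text: rows parted by semicolons, each of 6 numbers parted by spaces: the shift along the world's x, y, z in mm, then the turn, a rotation vector about the world's x, y, z in degrees. A call has 1 to 12 rows; each row is the pose to reach, as a shift and turn from the pose commanded when the call began; what a row does not reach only later rows make up. A row lasts 1/8 s, in which the tool goes at most 62.5 mm and 10.7 degrees, less where a joint would pass 70% of its speed; a pose out of reach is approached as far as the arm can. A call with a gripper value outside its range is refused whole. "fingers" is the opening, from 0 (shut) to 1 (fully open), set as the call begins (left out, the last holds). The fingers move at their own pace and stop on an object; "grip_force" is the grip in N (left out, the last holds). Time passes only in rows, so rows that repeat a pose let the fingers close. It gives the time, the measured TCP pose, the force and the opening at its end, in the units of the state.
- get_state(): the state, without advancing time (a new reading comes with each control period).
- capture(name): name is "scene" or "top" or "wrist"; returns (picture, depth): 400x640x3 uint8, red, green, blue; 400x640 float32, m along the optical axis (not along the pixel's ray), 0 where there is no reading.
- camera_info(name): a dict with "fov_y" (degrees; the focal length in pixels is half the picture's height over the tangent of half this angle, whatever the lens; pixels are square), "cx", "cy" (the principal point, pixels), "eye" and "rotation" of the camera in the world. Camera axes: x right, y down, z forward; pixel columns grow to the right and rows downward; lengths in m; the calibration is good to about 2 mm. A picture is of the moment at which its call begins: read the wrist's pose just before it. camera_info takes no time and is no camera call; for the wrist camera it gives the pose at the moment of the call.
- job_done(): hands the job in, once; it reports no verdict.
Trained networks look in the newest picture that a camera, given by its name, has taken for a name from the list of things; names that differ only in an ending like _2 or _b are one class to them, and where a whole thing is asked for, a point or a joint stands for the part that bears it (a point fixed in the world has none). Each returns a list of dicts, best first, with "p" (0 to 1); they miss things now and then, are a little off and sometimes report something else, mostly with a low value. They report only what shows in the picture. A call takes as long as a camera call.
- silhouettes(camera, query): "region" (400x640 bool, what is visible of it) and "at" ([column, row] in pixels, amid what is visible of it).
- tip_of(camera, query): "at" ([column, row] in pixels: a listed point, or the origin of a listed thing).
The state is a dict: "time": time; "q": joint angles; "qd": joint speeds; "joint_efforts": joint torques, N m; "tcp_pos": TCP position; "tool_rot": TCP orientation; "contact_force": force on the tool from outside, world axes, zero at the start; "moment": the same for the moment, N m; "gripper_width": finger opening in m.
Only numpy, scipy, OpenCV 4.12 (cv2) and the standard library are available. Lean on these libraries where they do the work, as an engineer would, in place of code of your own. Each camera call takes 0.05 s, during which the arm holds its last target. There are 200 camera calls.

## Working session

There is one attempt and no reset: what is moved stays moved. The work goes in short steps, Python scripts to look and compute and a tool call to move; the robot and the scene stay as the last step left them, time stands still between calls to the robot, and variables do not carry over. Pictures are saved under pics/ and viewed, about 12 in all and at most 16, crops included, and the job is handed in when it is done.

Besides the shell and the picture viewer there is one more tool, called after ">>>" by a JSON object that holds its "fn" and its "kwargs", one argument or row to a line. apply_moves: Moves the arm, as the interface text tells. Its arguments: {"type":"object","properties":{"moves":{"type":"string"},"fingers":{"type":"number"},"grip_force":{"type":"number"}},"required":["moves"]}

```bash
mkdir -p pics; ls
cat > h.py <<'E'
from workcell import *
import numpy as np, cv2
from scipy.spatial.transform import Rotation as R
def rotm(q): return R.from_quat([q[1],q[2],q[3],q[0]])
def info(c):
    i=camera_info(c); f=200/np.tan(np.radians(i["fov_y"])/2)
    r=np.array(i["rotation"],float)
    r=rotm(r).as_matrix() if r.shape==(4,) else r
    return f,i["cx"],i["cy"],np.array(i["eye"]),r
def ray(I,px):
    f,cx,cy,e,r=I; return r@np.array([(px[0]-cx)/f,(px[1]-cy)/f,1.])
def onz(I,px,z):
    d=ray(I,px); return I[3]+d*(z-I[3][2])/d[2]
def cloud(I,D):
    f,cx,cy,e,r=I; v,u=np.mgrid[0:400,0:640]
    return np.stack([(u-cx)/f*D,(v-cy)/f*D,D],-1)@r.T+e
def proj(I,p):
    f,cx,cy,e,r=I; c=(np.asarray(p)-e)@r; return np.array([cx+f*c[...,0]/c[...,2],cy+f*c[...,1]/c[...,2]]).T
def snap(c,n=None):
    I=info(c); P,D=capture(c)
    if n: cv2.imwrite(f"pics/{n}.png",P[:,:,::-1])
    return I,P,D
E
python3 - <<'E'
from h import *
print(get_state()); 
for c in("top","scene"):
    I,P,D=snap(c,c+"0"); print(c,camera_info(c))
    W=cloud(I,D)
    for n in["rest","leg","pin","ring_box","steel_dish","weight_200","scriber","pen_blue","tweezers"]:
        for s in silhouettes(c,n)[:2]:
            m=s["region"]&(D>0); w=W[m]
            if len(w)<5: print(n,s["p"],"few");continue
            r=cv2.minAreaRect((w[:,:2]*1000).astype(np.float32))
            print(n,round(s["p"],2),np.round(s["at"]),np.round(np.median(w,0),3),"zr",np.round(np.percentile(w[:,2],[5,95]),3),np.round(r[0]),np.round(r[1]),round(r[2],1))
    for n in["rear_bar","leg_bar","lock_hole","pin","rest"]:
        for s in tip_of(c,n)[:1]: print("tip",n,round(s["p"],2),np.round(s["at"],1))
E
```

```text
pics
{'time': 0.0, 'q': array([-1.27719131,  0.69005139, -0.19445708,  1.56631881,  0.15730246,
        0.90252541, -0.21507911]), 'qd': array([ 0.0017841 , -0.00050258,  0.00059861,  0.00053111, -0.00052297,
        0.0003692 , -0.00271573]), 'joint_efforts': array([-8.00712623e-04, -5.27542341e+01, -1.26713578e+00, -1.53424054e+01,
       -5.26834605e-02,  6.40639293e-03,  1.65358006e-04]), 'tcp_pos': array([0.16049492, 0.60350981, 0.30187315]), 'tool_rot': array([-3.79960497e-05,  1.29507761e-01,  9.91577946e-01, -9.56565199e-04]), 'contact_force': array([-0.60112519,  0.00094158,  0.04789609]), 'moment': array([-0.02277861, -0.0216024 ,  0.02268806]), 'gripper_width': 0.08776650243778772}
top {'fov_y': 55.82802362319643, 'cx': 320.1923054853575, 'cy': 201.02542039377983, 'eye': array([0.27761673, 0.42430563, 0.96796358]), 'rotation': array([-0.05418977,  0.70614782, -0.70354844,  0.05863717])}
rest 0.82 [318. 189.] [0.462 0.422 0.009] zr [0.005 0.14 ] [466. 424.] [240. 265.] 41.4
leg 0.59 [321. 191.] [0.423 0.392 0.054] zr [0.007 0.081] [416. 394.] [121. 218.] 42.2
pin 0.6 [329. 
[... 1342 characters left out ...]
in 0.27 [294. 232.] [0.379 0.449 0.055] zr [0.01  0.099] [427. 411.] [118. 210.] 51.7
ring_box 0.59 [209. 257.] [0.454 0.638 0.038] zr [0.003 0.043] [481. 633.] [52. 73.] 75.4
steel_dish 0.85 [221. 225.] [0.586 0.56  0.005] zr [-0.     0.016] [391. 610.] [ 81. 510.] 76.0
weight_200 0.41 [364. 210.] [0.416 0.221 0.008] zr [0.    0.018] [419. 218.] [28. 15.] 42.0
pen_blue 0.66 [380. 248.] [0.277 0.304 0.007] zr [0.002 0.011] [280. 308.] [126.  10.] 58.0
tweezers 0.57 [369. 263.] [0.249 0.355 0.004] zr [-0.001  0.009] [248. 353.] [124.  16.] 74.9
tip rear_bar 0.55 [257.5 179.7]
tip leg_bar 0.86 [331.1 214.4]
tip lock_hole 0.68 [265.9 247.6]
tip pin 0.47 [308.8 229.4]
tip rest 0.71 [294.  227.2]
```

View pics/top0.png

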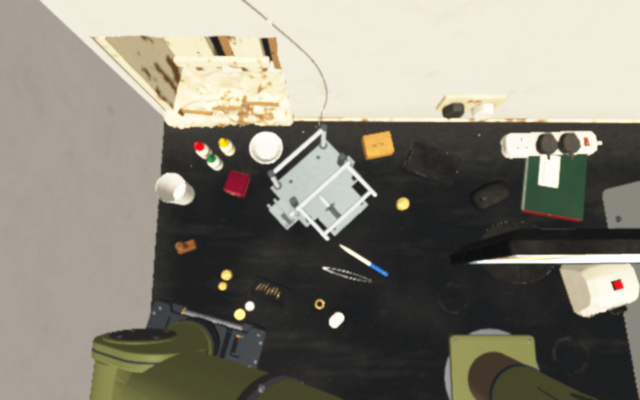

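View pics/scene0.png

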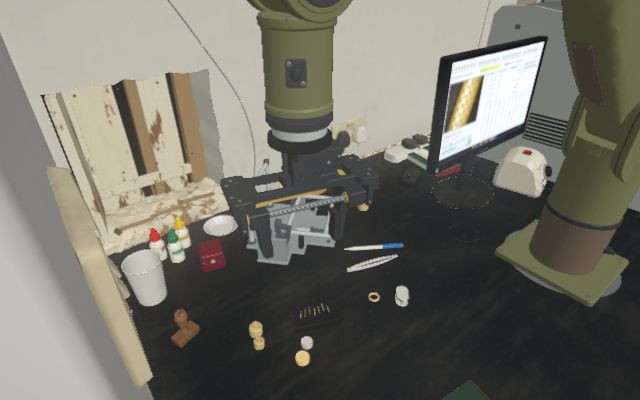

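Run:
```python
from h import *
# rest pose from tips in both cams, known heights
P={}
for c,t in(("top",{"rear":((296.8,152),.1386),"leg":((345,211.9),.050),"hole":((271.7,212.6),.05),"rest":((322.1,187.5),0)}),("scene",{"rear":((257.5,179.7),.1386),"leg":((331.1,214.4),.05),"hole":((265.9,247.6),.05),"rest":((294,227.2),0)})):
    I=info(c)
    for k,(px,z) in t.items(): P[c,k]=onz(I,px,z); print(c,k,P[c,k].round(4))
loc={"rear":(85,0),"leg":(-90,0),"hole":(34,135),"rest":(0,0)}
from scipy.optimize import least_squares
f=lambda v:np.ravel([ (R.from_euler('z',v[2]).as_matrix()[:2,:2]@(np.array(loc[k])/1e3)+v[:2]-P[c,k][:2]) for c,k in P])
s=least_squares(f,[.45,.42,.6],loss='soft_l1',f_scale=.003); print(s.x,np.degrees(s.x[2]),(f(s.x)*1000).round(1))
# cloud of the rear bar: z 0.12-.15
for c in("top","scene"):
    I,_,D=snap(c); W=cloud(I,D).reshape(-1,3)
    m=(W[:,2]>.128)&(W[:,2]<.155)&(np.hypot(W[:,0]-.5,W[:,1]-.45)<.15); w=W[m]
    r=cv2.minAreaRect((w[:,:2]*1000).astype(np.float32)); print(c,m.sum(),r,w[:,2].max())
```

```text
top rear [0.5238 0.4728 0.1386]
top leg [0.3988 0.3578 0.05  ]
top hole [0.3963 0.5374 0.05  ]
top rest [0.4694 0.4136 0.    ]
scene rear [0.519  0.4747 0.1386]
scene leg [0.3995 0.3453 0.05  ]
scene hole [0.3885 0.5386 0.05  ]
scene rest [0.468  0.4101 0.    ]
[0.46390134 0.41470609 0.77107145] 44.179140047017 [ 1.   1.2  0.6 -5.8 -2.1 -2.2 -5.5  1.1  5.8 -0.7 -0.1  6.7  5.7 -3.4
 -4.1  4.6]
top 373 ((525.5286865234375, 470.1025390625), (14.921862602233887, 174.30091857910156), 42.36471939086914) 0.15115195148266736
scene 97 ((556.4752807617188, 439.51153564453125), (13.025615692138672, 85.24259948730469), 43.52353286743164) 0.14978140643311988
```

The views show the grey rest with its leg folded (top image, about 270–375, 130–240), the pin under it near (329, 207), the pen at (363, 257) and the tweezers at (347, 273). There's no scriber visible so far. I'll move above the leg bar and refine the estimates from there.

>>> {"fn": "apply_moves", "kwargs": {
  "moves": "236 -251 0 0 0 -32;236 -251 0 0 0 -32;236 -251 0 0 0 -32;236 -251 0 0 0 -32;236 -251 0 0 0 -32;236 -251 0 0 0 -32;236 -251 0 0 0 -32;236 -251 0 0 0 -32;236 -251 0 0 0 -32;236 -251 0 0 0 -32"
}}

```text
time: 2.85
tcp_pos: [0.3956, 0.3542, 0.3027]
tool_rot: [-0.0, 0.397, 0.918, 0.0]
contact_force: [-0.2, -0.0, 0.0]
gripper_width: 0.0881
```

```bash
cat >> h.py <<'E'
def st():
    s=get_state(); y=rotm(s["tool_rot"]).as_matrix()
    print("t",round(s["time"],2),"tcp",s["tcp_pos"].round(4),"jaw",np.degrees(np.arctan2(y[1,1],y[0,1])).round(2),"z",y[:,2].round(3),"F",s["contact_force"].round(1),"w",round(s["gripper_width"],4),"q7",s["q"][6].round(2))
    return s
E
python3 - <<'E'
from h import *
st(); I,P,D=snap("wrist","w1"); print(I[3].round(3),I[4].round(2)); W=cloud(I,D)
for n in["rest","leg","pin"]:
    for s in silhouettes("wrist",n)[:1]:
        w=W[s["region"]&(D>0)]; print(n,round(s["p"],2),s["at"],np.round(np.median(w,0),3),cv2.minAreaRect((w[:,:2]*1000).astype(np.float32)))
for n in["rear_bar","leg_bar","lock_hole","pin"]:
    for s in tip_of("wrist",n)[:1]: 
        z={"rear_bar":.1386,"pin":.013}.get(n,.05); print("tip",n,round(s["p"],2),np.round(s["at"],1),onz(I,s["at"],z).round(4))
for c in("top","scene"):
    I,P,D=snap(c); g=np.clip(P.astype(float)*(4 if c=="top" else 4),0,255).astype(np.uint8)
    g=g[110:330,140:460] if c=="top" else g[180:400,130:450]
    cv2.imwrite(f"pics/{c}1.png",cv2.resize(g[:,:,::-1],None,fx=2.4,fy=2.4,interpolation=cv2.INTER_CUBIC))
    for n in["scriber","tweezers","pen_blue"]:
        for s in silhouettes(c,n)[:2]: print(c,n,round(s["p"],2),s["at"],onz(I,s["at"],.005).round(3))
E
```

```text
t 2.85 tcp [0.3956 0.3542 0.3027] jaw 43.26 z [-0.  0. -1.] F [-0.2 -0.   0. ] w 0.0881 q7 -0.13
[0.339 0.415 0.385] [[ 0.73  0.65  0.22]
 [ 0.69 -0.69 -0.23]
 [ 0.    0.31 -0.95]]
rest 0.65 [413.4, 152.3] [0.462 0.437 0.009] ((493.4677734375, 447.440673828125), (307.3931884765625, 282.3713073730469), 41.06660079956055)
leg 0.75 [401.4, 135.7] [0.405 0.41  0.054] ((425.39202880859375, 400.7425231933594), (143.03175354003906, 233.0746612548828), 41.18938064575195)
tip rear_bar 0.65 [543.3 209.8] [0.5277 0.471  0.1386]
tip leg_bar 0.71 [313.4 175.6] [0.3966 0.3541 0.05  ]
tip lock_hole 0.84 [457.5  31.4] [0.3994 0.5369 0.05  ]
tip pin 0.86 [357.8 155.7] [0.4229 0.3971 0.013 ]
top tweezers 0.7 [308.1, 197.2] [0.443 0.45  0.005]
top pen_blue 0.63 [363.8, 257.5] [0.289 0.308 0.005]
top pen_blue 0.19 [307.7, 195.0] [0.448 0.451 0.005]
scene tweezers 0.63 [289.1, 225.9] [0.475 0.421 0.005]
scene tweezers 0.59 [368.7, 261.5] [0.254 0.355 0.005]
scene pen_blue 0.79 [379.3, 249.0] [0.27  0.305 0.005]
```

View pics/w1.png

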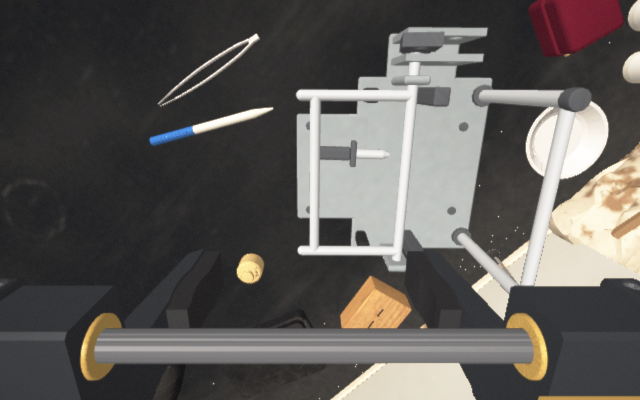

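View pics/scene1.png

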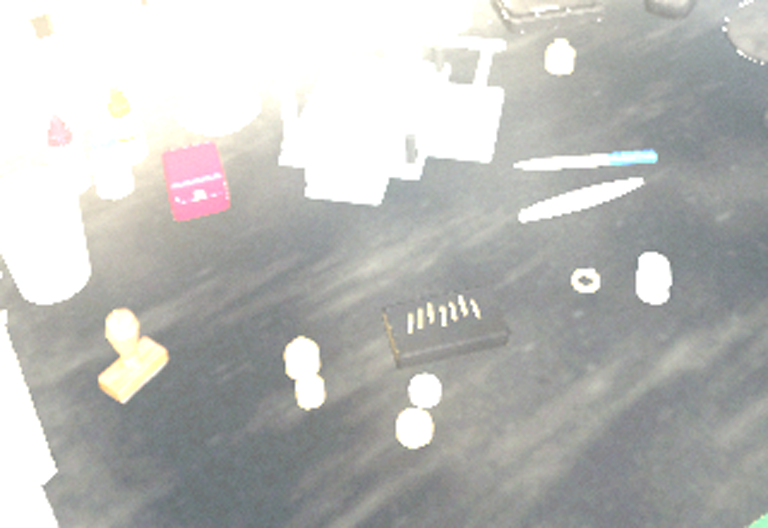

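The wrist view agrees with both fixed cameras: rest at (0.464, 0.414), yaw about 41.7°. The leg bar is at pixel (314, 175). The pin tab is at (335, 153) and its tip points along rest +x. Brightening the scene shows no scriber, so the tools are the pen and the tweezers. Next I'll go down on to the bar.

>>> {"fn": "apply_moves", "kwargs": {
  "moves": "1 0 -60 0 0 -1.5;1 0 -120 0 0 -1.5;1 0 -170 0 0 -1.5;1 0 -195 0 0 -1.5;1 0 -212 0 0 -1.5;1 0 -212 0 0 -1.5;1 0 -212 0 0 -1.5",
  "fingers": 0.7
}}

```text
time: 4.53
tcp_pos: [0.398, 0.3535, 0.0917]
tool_rot: [0.0, 0.41, 0.912, 0.001]
contact_force: [0.3, -0.6, 0.3]
gripper_width: 0.0617
```

>>> {"fn": "apply_moves", "kwargs": {
  "moves": "0 0 0 0 0 0;0 0 0 0 0 0;0 0 0 0 0 0;0 0 0 0 0 0;0 0 0 0 0 0;0 0 0 0 0 0;0 0 0 0 0 0;0 0 0 0 0 0",
  "fingers": 0,
  "grip_force": 12
}}

```text
time: 5.52
tcp_pos: [0.3977, 0.3532, 0.0908]
tool_rot: [0.0, 0.41, 0.912, 0.0]
contact_force: [0.4, 0.5, 0.8]
gripper_width: 0.0077
```

Run:
```python
from h import *
s=st()
y=np.radians(41.7); d=np.array([np.cos(y),np.sin(y)])
for a in np.arange(0,1.76,.1).tolist()+[1.70,1.73]:
    dx=(90-90*np.cos(a)); print(round(a,2),np.round(d*dx,1),round(90*np.sin(a),1))
```

```text
t 5.53 tcp [0.3977 0.3532 0.0908] jaw 41.62 z [ 0.  0. -1.] F [0.4 0.5 0.8] w 0.0077 q7 -0.19
0.0 [0. 0.] 0.0
0.1 [0.3 0.3] 9.0
0.2 [1.3 1.2] 17.9
0.3 [3.  2.7] 26.6
0.4 [5.3 4.7] 35.0
0.5 [8.2 7.3] 43.1
0.6 [11.7 10.5] 50.8
0.7 [15.8 14.1] 58.0
0.8 [20.4 18.2] 64.6
0.9 [25.4 22.7] 70.5
1.0 [30.9 27.5] 75.7
1.1 [36.7 32.7] 80.2
1.2 [42.8 38.2] 83.9
1.3 [49.2 43.9] 86.7
1.4 [55.8 49.7] 88.7
1.5 [62.4 55.6] 89.8
1.6 [69.2 61.6] 90.0
1.7 [75.9 67.6] 89.2
1.7 [75.9 67.6] 89.2
1.73 [77.9 69.4] 88.9
```

>>> {"fn": "apply_moves", "kwargs": {
  "moves": "0 0 5 0 0 0;0 0 9 0 0 0;1 1 18 0 0 0;3 3 27 0 0 0;5 5 35 0 0 0;8 7 43 0 0 0;12 10 51 0 0 0;12 10 51 0 0 0"
}}

```text
time: 6.52
tcp_pos: [0.4113, 0.3656, 0.1428]
tool_rot: [0.001, 0.41, 0.912, 0.003]
contact_force: [6.2, 5.9, -8.9]
gripper_width: 0.0064
```

Run:
```python
from h import *
s=st(); I,P,D=snap("wrist","w2"); 
for s in tip_of("wrist","leg_bar")[:1]: print(s["p"],s["at"],onz(I,s["at"],.1008))
```

```text
t 6.53 tcp [0.4113 0.3656 0.1428] jaw 41.64 z [ 0.004  0.006 -1.   ] F [ 6.2  5.9 -8.9] w 0.0064 q7 -0.17
0.56 [312.7, 304.6] [0.41474997 0.36264214 0.1008    ]
```

View pics/w2.png

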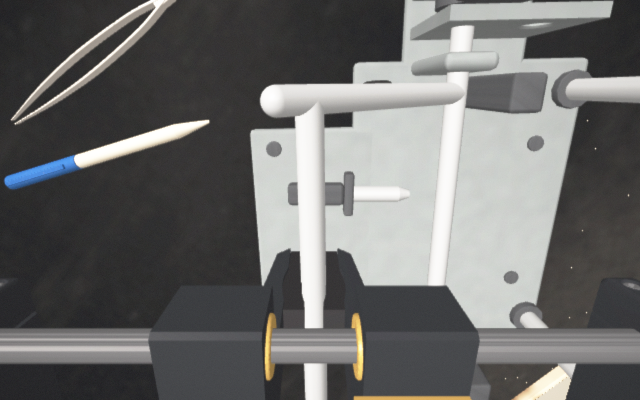

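>>> {"fn": "apply_moves", "kwargs": {
  "moves": "5 4 5 0 0 0;9 8 11 0 0 0;15 13 17 0 0 0;20 18 22 0 0 0;26 23 27 0 0 0;32 29 31 0 0 0;38 34 34 0 0 0;45 40 36 0 0 0;45 40 36 0 0 0",
  "grip_force": 15
}}

```text
time: 7.75
tcp_pos: [0.4544, 0.4037, 0.1775]
tool_rot: [-0.0, 0.41, 0.912, 0.0]
contact_force: [-2.8, 2.8, -8.1]
gripper_width: 0.0071
```

Run:
```python
from h import *
s=st(); I,P,D=snap("wrist"); J,P2,D2=snap("scene")
def cl(W): 
    W=W.reshape(-1,3); y=np.radians(41.7); d=W[:,:2]-[.464,.4142]; L=np.c_[d@[np.cos(y),np.sin(y)],d@[-np.sin(y),np.cos(y)],W[:,2]]
    return L
for L in (cl(cloud(I,D)),cl(cloud(J,D2))):
    for lo in(55,72): 
        m=(L[:,1]>lo/1e3)&(L[:,1]<lo/1e3+.016)&(L[:,2]>.06)&(L[:,2]<.19)&(L[:,0]<.05)&(L[:,0]>-.13)
        w=L[m]
        if len(w)>5: i=w[:,2].argmax(); print(lo,len(w),w[i].round(4),np.percentile(w,[2,50,98],axis=0).round(4).tolist())
```

```text
t 7.75 tcp [0.4544 0.4037 0.1775] jaw 41.63 z [-0.001  0.001 -1.   ] F [-2.8  2.8 -8.1] w 0.0071 q7 -0.15
55 1329 [-0.0146  0.0646  0.1463] [[-0.0196, 0.0553, 0.1402], [-0.0149, 0.0633, 0.1432], [-0.0102, 0.0707, 0.145]]
72 2686 [-0.0187  0.079   0.1586] [[-0.021, 0.0724, 0.0665], [-0.0096, 0.079, 0.1311], [0.0226, 0.0866, 0.1571]]
55 7 [-0.0172  0.0606  0.144 ] [[-0.0198, 0.0559, 0.138], [-0.0185, 0.0592, 0.1418], [-0.0141, 0.0625, 0.144]]
72 232 [-0.018   0.0808  0.1562] [[-0.0205, 0.074, 0.0616], [-0.0079, 0.0831, 0.0913], [0.0232, 0.0878, 0.154]]
```

>>> {"fn": "apply_moves", "kwargs": {
  "moves": "4 4 0 0 0 0;8 7 0 0 0 0;13 11 0 0 0 0;17 15 0 0 0 0;21 19 -1 0 0 0;21 19 -1 0 0 0;21 19 -1 0 0 0"
}}

```text
time: 8.72
tcp_pos: [0.4751, 0.4223, 0.1768]
tool_rot: [-0.0, 0.41, 0.912, 0.0]
contact_force: [-3.9, 2.0, -3.8]
gripper_width: 0.0067
```

>>> {"fn": "apply_moves", "kwargs": {
  "moves": "0 0 0 0 0 0;0 0 0 0 0 0;0 0 0 0 0 0;0 0 0 0 0 0;0 0 0 0 0 0;0 0 40 0 0 0;0 0 90 0 0 0;0 0 120 0 0 0;0 0 120 0 0 0",
  "fingers": 0.35
}}

```text
time: 9.85
tcp_pos: [0.4765, 0.4229, 0.2994]
tool_rot: [0.001, 0.41, 0.912, 0.003]
contact_force: [-0.6, 0.4, 0.2]
gripper_width: 0.0307
```

Run:
```python
from h import *
s=st(); I,P,D=snap("wrist","w3")
y=np.radians(41.7); d=np.array([np.cos(y),np.sin(y)])
def L(p): e=np.array(p)[:2]-[.464,.4142]; return np.round([e@d,e@[-d[1],d[0]],p[2]],4)
W=cloud(I,D)
for n,z in(("rear_bar",.1386),("leg_bar",.1386),("lock_hole",.05),("pin",.013)):
    for s in tip_of("wrist",n)[:1]: p=onz(I,s["at"],z); print(n,round(s["p"],2),np.round(s["at"]),p.round(4),L(p))
for c in("wrist","top"):
  if c=="top": I,P,D=snap("top"); W=cloud(I,D)
  for s in silhouettes(c,"pin")[:1]:
    w=W[s["region"]&(D>0)]; w=w[(w[:,2]<.024)&(w[:,2]>.0105)]; print(c,"pin",s["p"],len(w),cv2.minAreaRect((w[:,:2]*1000).astype(np.float32)))
```

```text
t 9.85 tcp [0.4765 0.4229 0.2994] jaw 41.61 z [ 0.004  0.004 -1.   ] F [-0.6  0.4  0.2] w 0.0307 q7 -0.13
rear_bar 0.64 [407. 202.] [0.5288 0.4721 0.1386] [8.690e-02 1.000e-04 1.386e-01]
leg_bar 0.78 [310. 203.] [0.4754 0.423  0.1386] [ 0.0144 -0.001   0.1386]
lock_hole 0.9 [330.  25.] [0.3993 0.5347 0.05  ] [0.0319 0.133  0.05  ]
wrist pin 0.74 927 ((416.33355712890625, 395.06201171875), (76.18470764160156, 27.023977279663086), 53.102867126464844)
top pin 0.43 145 ((414.6302490234375, 392.1284484863281), (71.80081176757812, 22.078893661499023), 49.235355377197266)
```

View pics/w3.png

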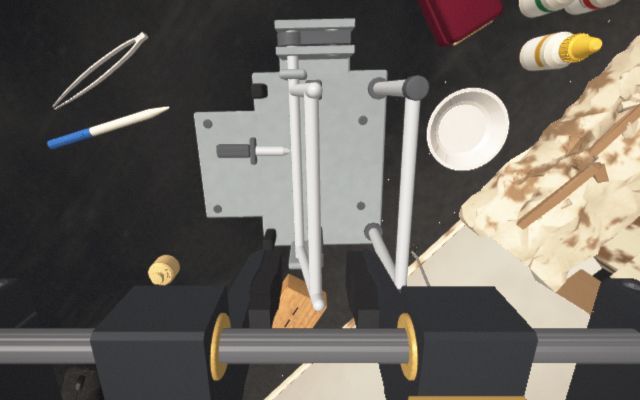

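The leg is standing on its stop: its bar is at rest x ≈ 14–16 mm and the gripper has let go. The pin lies clear, tab at (235, 150) and tip at (290, 150). I'll hover over the tab with the jaws turned across it.

>>> {"fn": "apply_moves", "kwargs": {
  "moves": "-25 -15 0 0 0 10;-50 -30 0 0 0 20;-74 -45 0 0 0 30;-74 -45 -20 0 0 40;-74 -45 -40 0 0 50;-74 -45 -60 0 0 60;-74 -45 -80 0 0 70;-74 -45 -80 0 0 80;-74 -45 -80 0 0 90;-74 -45 -80 0 0 98;-74 -45 -80 0 0 98;-74 -45 -80 0 0 98"
}}

```text
time: 11.75
tcp_pos: [0.4016, 0.377, 0.2166]
tool_rot: [-0.0, -0.418, 0.908, -0.0]
contact_force: [-0.2, -0.2, -0.5]
gripper_width: 0.0305
```

```bash
cat >> h.py <<'E'
def line(w):
    c=w[:,:2].mean(0); u,s,v=np.linalg.svd(w[:,:2]-c,full_matrices=False); d=v[0]; t=(w[:,:2]-c)@d
    return c,d,t.min(),t.max()
E
python3 - <<'E'
from h import *
st(); I,P,D=snap("wrist","w4"); W=cloud(I,D)
for s in tip_of("wrist","pin")[:2]: print(s["p"],s["at"],onz(I,s["at"],.013).round(4))
for s in silhouettes("wrist","pin")[:1]:
    r=s["region"]; v,u=np.nonzero(r); q=np.array([onz(I,(a,b),.013) for a,b in zip(u,v)])
    c,d,a,b=line(q); print(s["p"],len(q),c.round(4),np.degrees(np.arctan2(d[1],d[0])).round(1),"ends",(c+a*d).round(4),(c+b*d).round(4))
    # profile of width along axis
    t=(q[:,:2]-c)@d; n=(q[:,:2]-c)@[-d[1],d[0]]
    for k in np.arange(a,b,.006):
        m=(t>=k)&(t<k+.006); print(round(k*1e3),np.round([n[m].min()*1e3,n[m].max()*1e3],1),end=";")
E
```

```text
t 11.75 tcp [0.4016 0.377  0.2166] jaw 139.47 z [-0. -0. -1.] F [-0.2 -0.2 -0.5] w 0.0305 q7 1.05
0.55 [312.9, 216.3] [0.4192 0.3977 0.013 ]
0.95 1259 [0.4132 0.3919] 41.4 ends [0.3872 0.3691] [0.4463 0.4211]
-35 [-6.8  6.4];-29 [-6.7  6.7];-23 [-6.8  6.5];-17 [-7.2  7.5];-11 [-7.3  7.7];-5 [-12.1  10.2];1 [-13.6  13.7];7 [-13.   12.2];13 [-4.6  5.1];19 [-4.8  4.9];25 [-4.9  4.7];31 [-4.9  4.5];37 [-4.6  3.8];43 [-0.9  0.9];
```

View pics/w4.png

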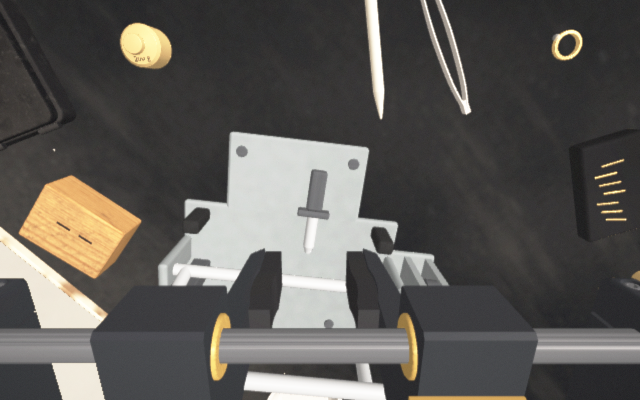

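Pin: origin (0.419, 0.397), yaw 41.4°, visible at (313, 210) with its tab towards the top. I'll grasp the tab.

>>> {"fn": "apply_moves", "kwargs": {
  "moves": "-1 3 -40 0 0 -8;-1 3 -80 0 0 -8;-1 3 -115 0 0 -8;-1 3 -132 0 0 -8;-1 3 -142 0 0 -8;-1 3 -142 0 0 -8;-1 3 -142 0 0 -8",
  "fingers": 0.45
}}

```text
time: 12.78
tcp_pos: [0.401, 0.3805, 0.0757]
tool_rot: [0.001, -0.355, 0.935, 0.0]
contact_force: [1.0, -0.7, 0.4]
gripper_width: 0.0394
```

>>> {"fn": "apply_moves", "kwargs": {
  "moves": "0 0 0 0 0 0;0 0 0 0 0 0;0 0 0 0 0 0;0 0 0 0 0 0;0 0 0 0 0 0;0 0 0 0 0 0;0 0 30 0 0 0;0 0 70 0 0 0;0 0 120 0 0 0;0 0 120 0 0 0",
  "fingers": 0,
  "grip_force": 40
}}

```text
time: 14.02
tcp_pos: [0.4015, 0.3815, 0.1976]
tool_rot: [0.003, -0.355, 0.935, 0.002]
contact_force: [0.7, -0.7, -0.6]
gripper_width: 0.0136
```

Run:
```python
from h import *
st(); I,P,D=snap("wrist","w5"); 
for s in tip_of("wrist","pin")[:2]: print(s["p"],s["at"])
s=silhouettes("wrist","pin"); print([(x["p"],x["at"],x["region"].sum()) for x in s])
```

```text
t 14.03 tcp [0.4015 0.3815 0.1976] jaw 131.59 z [ 0.004  0.005 -1.   ] F [ 0.7 -0.7 -0.6] w 0.0136 q7 0.91
0.73 [311.6, 314.0]
[(0.68, [313.1, 283.2], np.int64(2826))]
```

View pics/w5.png

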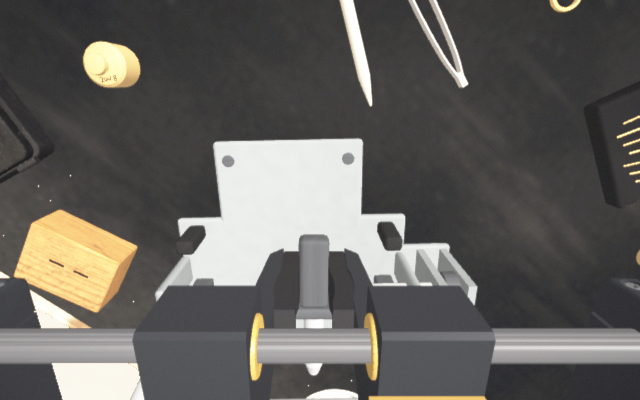

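The pin is held by its tab (seen end-on at 313, 270; opening 13.6 mm). I'll turn it to point along rest −y and look at the fork from above.

>>> {"fn": "apply_moves", "kwargs": {
  "moves": "0 0 50 0 0 0;0 0 60 0 0 -10;5 15 60 0 0 -20;10 30 60 0 0 -30;15 45 60 0 0 -40;20 60 60 0 0 -50;28 75 60 0 0 -60;35 90 60 0 0 -70;41 108 60 0 0 -80;41 108 60 0 0 -90;41 108 60 0 0 -90;41 108 60 0 0 -90"
}}

```text
time: 15.68
tcp_pos: [0.4412, 0.4875, 0.2535]
tool_rot: [-0.0, 0.408, 0.913, -0.001]
contact_force: [0.0, -1.3, -0.8]
gripper_width: 0.0133
```

Run:
```python
from h import *
s=st(); I,P,D=snap("wrist","w6"); W=cloud(I,D).reshape(-1,3)
y=np.radians(41.7); d=np.array([np.cos(y),np.sin(y)])
def L(W): e=W[:,:2]-[.464,.4142]; return np.c_[e@d,e@[-d[1],d[0]],W[:,2]]*1000
l=L(W)
m=(l[:,2]>62)&(l[:,2]<74)&(l[:,1]>95)&(l[:,1]<150)&(l[:,0]>-30)&(l[:,0]<70); w=l[m]; print(len(w),np.median(w[:,2]),np.percentile(w,[1,50,99],axis=0).round(1).tolist())
print(np.histogram(w[:,1],np.arange(95,150,3)))
o=w[w[:,1]>124]; print("outer",len(o),np.percentile(o,[.5,2,50,98,99.5],axis=0).round(1).tolist(), cv2.minAreaRect(o[:,:2].astype(np.float32)))
o=w[w[:,1]<118]; print("inner",len(o),np.percentile(o,[.5,2,50,98,99.5],axis=0).round(1).tolist(), cv2.minAreaRect(o[:,:2].astype(np.float32)))
for n in("lock_hole","leg_bar","rear_bar"):
    for s in tip_of("wrist",n)[:1]: print(n,s["p"],np.round(s["at"]),L(onz(I,s["at"],.05 if n=="lock_hole" else .1386)[None]).round(1))
I,P,D=snap("scene")
for s in tip_of("scene","lock_hole")[:1]:print(s["p"],s["at"],L(onz(I,s["at"],.05)[None]).round(1))
```

```text
t 15.68 tcp [0.4412 0.4875 0.2535] jaw 41.78 z [-0.001 -0.002 -1.   ] F [ 0.  -1.3 -0.8] w 0.0133 q7 -0.23
2454 67.2986609285878 [[-13.7, 95.6, 62.2], [19.1, 121.3, 67.3], [50.0, 135.0, 69.6]]
(array([ 91,   0,   0,   0, 135, 321, 292, 184, 245, 255, 189, 263, 347,
       132,   0,   0,   0,   0]), array([ 95,  98, 101, 104, 107, 110, 113, 116, 119, 122, 125, 128, 131,
       134, 137, 140, 143, 146, 149]))
outer 1010 [[-14.4, 124.1, 62.2], [-13.3, 124.3, 62.7], [20.1, 130.6, 67.7], [48.9, 135.0, 69.4], [50.4, 135.1, 69.7]] ((17.707111358642578, 129.59793090820312), (65.68289947509766, 10.916754722595215), 0.3054218292236328)
inner 928 [[-14.3, 95.2, 62.1], [-13.0, 95.3, 62.5], [14.4, 112.2, 67.7], [49.5, 117.5, 69.5], [51.0, 117.9, 69.7]] ((18.189485549926758, 106.51068878173828), (65.72066497802734, 22.94095802307129), 0.0979883000254631)
lock_hole 0.69 [315. 109.] [[ 33.  136.1  50. ]]
leg_bar 0.84 [291. 322.] [[ 16.8   0.2 138.6]]
0.69 [264.6, 248.6] [[ 28.2 146.9  50. ]]
```

View pics/w6.png

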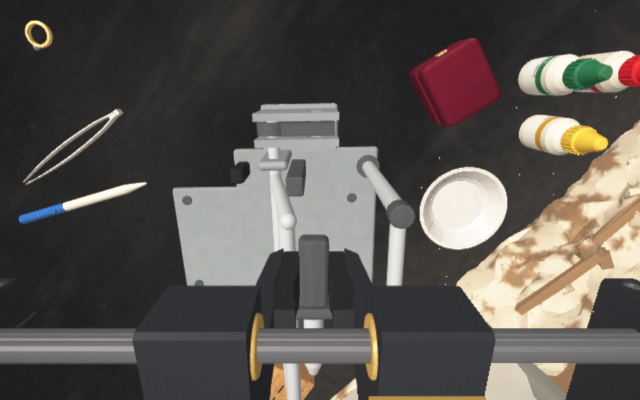

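The fork is clear at (252–340, 105–150): its outer face sits at rest y = 135 mm and the hole at x ≈ 33. I'll go to the stand-off pose.

>>> {"fn": "apply_moves", "kwargs": {
  "moves": "-35 40 0 0 0 0;-70 80 0 0 0 0;-88 101 0 0 0 0;-88 101 -40 0 0 0;-88 101 -80 0 0 0;-88 101 -120 0 0 0;-88 101 -141 0 0 0;-88 101 -141 0 0 0;-88 101 -141 0 0 0"
}}

```text
time: 17.1
tcp_pos: [0.3542, 0.5901, 0.1154]
tool_rot: [0.0, 0.41, 0.912, 0.002]
contact_force: [1.3, 0.5, 0.1]
gripper_width: 0.0132
```

```bash
cat >> h.py <<'E'
Y0=np.radians(41.7); DX=np.array([np.cos(Y0),np.sin(Y0)]); DY=np.array([-DX[1],DX[0]])
def loc(W): W=np.atleast_2d(W); e=W[:,:2]-[.464,.4142]; return np.c_[e@DX,e@DY,W[:,2]]*1000
E
python3 - <<'E'
from h import *
s=st(); print(loc(s["tcp_pos"]).round(1))
I,P,D=snap("scene"); W=cloud(I,D)
g=P[190:330,190:340]; cv2.imwrite("pics/s6.png",cv2.resize(g[:,:,::-1],None,fx=5,fy=4.2*1.19,interpolation=cv2.INTER_CUBIC)[:600])
for s in tip_of("scene","pin")[:1]: print(s)
for s in silhouettes("scene","pin")[:1]: print(s["p"],s["at"],s["region"].sum(), np.percentile(loc(W[s["region"]&(D>0)]),[2,50,98],axis=0).round(1).tolist())
print("expected pin origin px",proj(I,np.r_[np.array([.464,.4142])+.0328*DX+.180*DY,.05]),"hole",proj(I,np.r_[np.array([.464,.4142])+.0328*DX+.135*DY,.05]))
E
```

```text
t 17.1 tcp [0.3542 0.5901 0.1154] jaw 41.61 z [ 0.001  0.003 -1.   ] F [1.3 0.5 0.1] w 0.0132 q7 -0.42
[[ 35.  204.3 115.4]]
{'at': [262.4, 246.6], 'p': 0.56}
0.62 [248.8, 265.3] 50 [[30.4, 199.2, 52.3], [36.1, 216.0, 57.5], [40.5, 222.9, 59.7]]
expected pin origin px [257.79679073 258.39221579] hole [264.15876972 244.89350113]
```

View pics/s6.png

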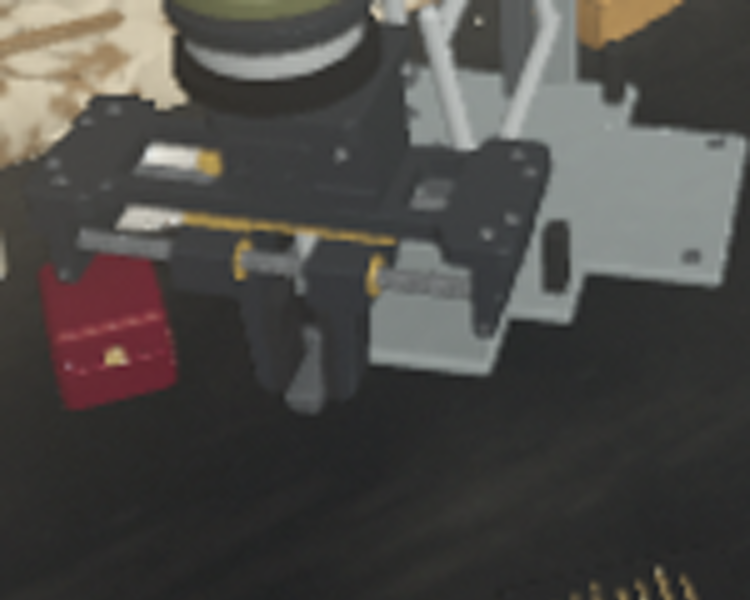

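>>> {"fn": "apply_moves", "kwargs": {
  "moves": "-1.6 -1.5 -2.7 0 0 0;-1.6 -1.5 -2.7 0 0 0;-1.6 -1.5 -2.7 0 0 0;-1.6 -1.5 -2.7 0 0 0"
}}

```text
time: 17.75
tcp_pos: [0.352, 0.5876, 0.1111]
tool_rot: [0.0, 0.41, 0.912, 0.0]
contact_force: [0.4, 0.4, -0.4]
gripper_width: 0.0132
```

Run:
```python
from h import *
s=st(); print(loc(s["tcp_pos"]).round(1))
I,P,D=snap("wrist"); W=cloud(I,D); g=W[330:336,300:330]
for s in silhouettes("wrist","pin")[:1]:
    w=loc(W[s["region"]&(D>0)]); w=w[w[:,2]<75]
    print(s["p"],np.percentile(w,[2,25,50,75,98],axis=0).round(1).tolist())
    for a in range(165,206,5):
        k=w[(w[:,1]>=a)&(w[:,1]<a+5)]
        if len(k)>4: print(a,len(k),np.median(k,0).round(1))
st()
```

```text
t 17.75 tcp [0.352  0.5876 0.1111] jaw 41.61 z [ 0.  0. -1.] F [ 0.4  0.4 -0.4] w 0.0132 q7 -0.42
[[ 31.7 204.  111.1]]
0.62 [[25.6, 149.9, 48.5], [29.0, 187.6, 53.1], [32.1, 201.2, 53.7], [35.4, 213.8, 54.2], [38.9, 222.0, 55.0]]
175 141 [ 32.1 178.   53.1]
180 263 [ 32.6 182.9  53.9]
185 275 [ 32.1 186.6  53.5]
190 252 [ 32.1 192.5  53.9]
195 255 [ 32.1 197.4  53.9]
200 274 [ 32.1 202.5  53.9]
205 264 [ 32.6 207.6  53.9]
t 17.85 tcp [0.352  0.5876 0.111 ] jaw 41.62 z [ 0.  0. -1.] F [-0.3 -0.3 -0.6] w 0.0131 q7 -0.42
```

>>> {"fn": "apply_moves", "kwargs": {
  "moves": "0.5 0.5 1 0 0 0;4 -3 1 0 0 0;7 -7 1 0 0 0;10 -10 1 0 0 0;12 -12 1 0 0 0;14 -15 1 0 0 0;16 -17 1 0 0 0;16 -17 1 0 0 0"
}}

```text
time: 18.85
tcp_pos: [0.3682, 0.5703, 0.1121]
tool_rot: [0.0, 0.41, 0.912, 0.0]
contact_force: [0.0, -0.3, -0.9]
gripper_width: 0.0134
```

Run:
```python
from h import *
s=st(); print(loc(s["tcp_pos"]).round(1),(s["contact_force"][:2]@np.c_[DX,DY]).round(1))
```

```text
t 18.85 tcp [0.3682 0.5703 0.1121] jaw 41.59 z [ 0. -0. -1.] F [ 0.  -0.3 -0.9] w 0.0134 q7 -0.4
[[ 32.3 180.3 112.1]] [-0.2 -0.2]
```

>>> {"fn": "apply_moves", "kwargs": {
  "moves": "2 -2 0 0 0 0;4 -4 0 0 0 0;6 -6 0 0 0 0;8 -8.5 0 0 0 0;10 -11 0 0 0 0;12 -13 0 0 0 0;13 -14.5 0 0 0 0;14 -15.7 0 0 0 0;14 -15.7 0 0 0 0"
}}

```text
time: 19.98
tcp_pos: [0.382, 0.5548, 0.1121]
tool_rot: [0.0, 0.41, 0.912, 0.0]
contact_force: [-0.3, -0.8, -0.7]
gripper_width: 0.0133
```

Run:
```python
from h import *
s=st(); print(loc(s["tcp_pos"]).round(1),(s["contact_force"][:2]@np.c_[DX,DY]).round(1))
I,P,D=snap("wrist"); W=cloud(I,D)
for s in silhouettes("wrist","pin")[:1]:
    w=loc(W[s["region"]&(D>0)]); print(s["p"],np.percentile(w,[2,50,98],axis=0).round(1).tolist())
```

```text
t 19.98 tcp [0.382  0.5548 0.1121] jaw 41.61 z [ 0.  0. -1.] F [-0.3 -0.8 -0.7] w 0.0133 q7 -0.37
[[ 32.3 159.5 112.1]] [-0.7 -0.4]
0.97 [[26.4, 135.0, 49.6], [32.7, 158.4, 54.7], [39.5, 177.6, 56.1]]
```

>>> {"fn": "apply_moves", "kwargs": {
  "moves": "0.7 -0.7 0 0 0 0;1.3 -1.5 0 0 0 0;2 -2.2 0 0 0 0;2.7 -3 0 0 0 0;2.7 -3 0 0 0 0;2.7 -3 0 0 0 0"
}}

```text
time: 20.82
tcp_pos: [0.3824, 0.5541, 0.1122]
tool_rot: [-0.002, 0.409, 0.913, 0.001]
contact_force: [-5.2, 3.7, -1.0]
gripper_width: 0.0135
```

Run:
```python
from h import *
s=st(); print(loc(s["tcp_pos"]).round(1),(s["contact_force"][:2]@np.c_[DX,DY]).round(1))
```

```text
t 20.82 tcp [0.3824 0.5541 0.1122] jaw 41.73 z [-0.002  0.004 -1.   ] F [-5.2  3.7 -1. ] w 0.0135 q7 -0.37
[[ 32.1 158.7 112.2]] [-1.4  6.3]
```

The shoulder met the fork at the expected depth. I'll press a little harder, ease off, release and lift.

>>> {"fn": "apply_moves", "kwargs": {
  "moves": "2 -2.2 0 0 0 0;4 -4.5 0 0 0 0;4 -4.5 0 0 0 0;4 -4.5 0 0 0 0"
}}

```text
time: 21.32
tcp_pos: [0.3827, 0.5534, 0.1125]
tool_rot: [-0.005, 0.407, 0.913, 0.003]
contact_force: [-10.1, 9.4, -2.0]
gripper_width: 0.0136
```

>>> {"fn": "apply_moves", "kwargs": {
  "moves": "-2 2.2 0 0 0 0;-4 4.5 0 0 0 0;-5.4 6 0 0 0 0;-5.4 6 0 0 0 0"
}}

```text
time: 21.82
tcp_pos: [0.3823, 0.5542, 0.1121]
tool_rot: [-0.001, 0.409, 0.912, 0.0]
contact_force: [-4.5, 4.7, -0.4]
gripper_width: 0.0132
```

>>> {"fn": "apply_moves", "kwargs": {
  "moves": "0 0 0 0 0 0;0 0 0 0 0 0;0 0 0 0 0 0;0 0 0 0 0 0;0 0 15 0 0 0;0 0 50 0 0 0;10 -10 100 0 0 0;20 -20 140 0 0 0;40 -45 150 0 0 0;40 -45 150 0 0 0",
  "fingers": 0.4
}}

```text
time: 23.08
tcp_pos: [0.4265, 0.506, 0.2645]
tool_rot: [0.002, 0.412, 0.911, 0.001]
contact_force: [-0.6, 0.4, -1.0]
gripper_width: 0.0351
```

Run:
```python
from h import *
s=st(); print(loc(s["tcp_pos"]).round(1)); I,P,D=snap("wrist","w7"); W=cloud(I,D)
for s in silhouettes("wrist","pin")[:1]:
    w=loc(W[s["region"]&(D>0)]); print(s["p"],s["at"],np.percentile(w,[2,50,98],axis=0).round(1).tolist())
for n in("tweezers","pen_blue","scriber"):
  for s in silhouettes("wrist",n)[:2]:
    v,u=np.nonzero(s["region"]); q=np.array([onz(I,(a,b),.004) for a,b in zip(u,v)]); c,d,a,b=line(q); print(n,s["p"],s["at"],c.round(3),np.degrees(np.arctan2(d[1],d[0])).round(1),(c+a*d).round(4),(c+b*d).round(4))
g=P[40:230,180:420]; cv2.imwrite("pics/w7c.png",cv2.resize(g[:,:,::-1],None,fx=3,fy=3,interpolation=cv2.INTER_CUBIC))
```

```text
t 23.07 tcp [0.4265 0.506  0.2645] jaw 41.32 z [ 0.004  0.001 -1.   ] F [-0.6  0.4 -1. ] w 0.0351 q7 -0.28
[[ 33.1  93.5 264.5]]
0.91 [309.3, 116.7] [[22.4, 135.1, 43.2], [31.9, 153.3, 49.3], [42.8, 176.5, 55.4]]
tweezers 0.74 [91.2, 155.7] [0.251 0.368] -109.5 [0.2663 0.4125] [0.2281 0.3045]
pen_blue 0.92 [83.2, 222.6] [0.28  0.304] -121.8 [0.3184 0.3656] [0.2451 0.2475]
pen_blue 0.69 [288.1, 253.2] [0.471 0.413] -49.8 [0.3911 0.508 ] [0.6029 0.2574]
```

View pics/w7c.png

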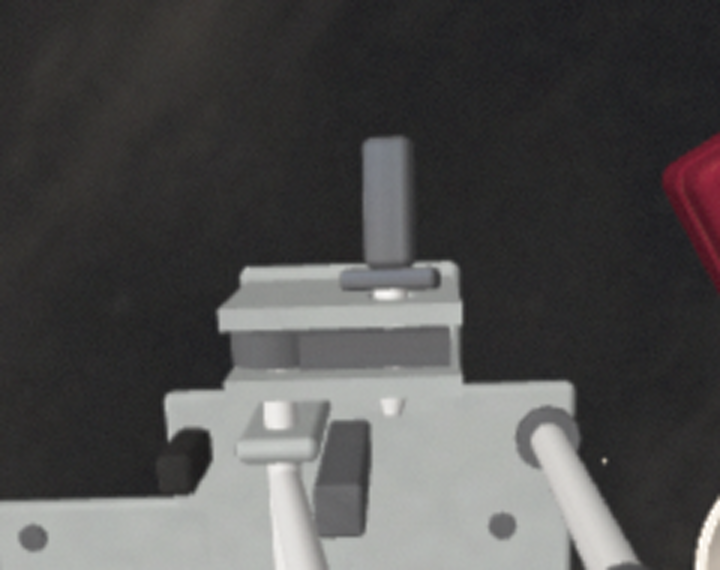

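Run:
```python
from h import *
I,P,D=snap("wrist"); W=cloud(I,D); L=loc(W.reshape(-1,3)).reshape(400,640,3)
cx=309
for c in (298,301,309,311,316,319):
    print(c,[(r,*L[r,c].round(1)[1:]) for r in range(126,152,1)])
```

```text
298 [(126, np.float64(146.5), np.float64(-0.3)), (127, np.float64(145.5), np.float64(-0.7)), (128, np.float64(144.7), np.float64(0.5)), (129, np.float64(143.5), np.float64(-1.1)), (130, np.float64(142.7), np.float64(0.1)), (131, np.float64(141.6), np.float64(-1.2)), (132, np.float64(140.7), np.float64(-0.5)), (133, np.float64(139.8), np.float64(-0.1)), (134, np.float64(138.5), np.float64(-1.9)), (135, np.float64(138.6), np.float64(6.1)), (136, np.float64(137.7), np.float64(7.0)), (137, np.float64(136.8), np.float64(7.4)), (138, np.float64(141.6), np.float64(50.0)), (139, np.float64(140.7), np.float64(49.0)), (140, np.float64(139.6), np.float64(47.5)), (141, np.float64(139.1), np.float64(50.0)), (142, np.float64(138.3), np.float64(50.2)), (143, np.float64(137.2), np.float64(48.6)), (144, np.float64(136.3), np.float64(48.7)), (145, np.float64(134.7), np.float64(43.3)), (146, np.float64(134.6), np.float64(48.3)), (147, np.float64(134.5), np.float64(53.3)), (148, np.float64(134.7), np.float64(59.5)), (149, np.float64(134.7), np.float64(64.8)), (150, np.float64(134.3), np.float64(67.3)), 
[... 5084 characters left out ...]
6, np.float64(143.6), np.float64(51.8)), (137, np.float64(142.9), np.float64(53.1)), (138, np.float64(142.1), np.float64(53.2)), (139, np.float64(141.2), np.float64(52.7)), (140, np.float64(140.4), np.float64(53.3)), (141, np.float64(139.7), np.float64(54.0)), (142, np.float64(138.8), np.float64(53.6)), (143, np.float64(137.9), np.float64(53.3)), (144, np.float64(135.1), np.float64(40.4)), (145, np.float64(135.0), np.float64(45.5)), (146, np.float64(133.9), np.float64(43.8)), (147, np.float64(135.1), np.float64(57.0)), (148, np.float64(135.0), np.float64(61.3)), (149, np.float64(135.1), np.float64(66.7)), (150, np.float64(134.3), np.float64(66.8)), (151, np.float64(133.8), np.float64(68.4))]
```

The crop shows the pin through the fork (tip at 392, 405), but there's a 1–2.5 mm gap with the shank showing at (387, 295). The pin sagged and yawed slightly when released. I'll push the tab's end with closed fingers to seat it square.

>>> {"fn": "apply_moves", "kwargs": {
  "moves": "-35 40 0 0 0 0;-72 81 0 0 0 0;-72 81 -50 0 0 0;-72 81 -100 0 0 0;-72 81 -140 0 0 0;-72 81 -160 0 0 0;-72 81 -160 0 0 0;-72 81 -160 0 0 0",
  "fingers": 0,
  "grip_force": 20
}}

```text
time: 24.38
tcp_pos: [0.3518, 0.5905, 0.1037]
tool_rot: [0.0, 0.41, 0.912, 0.002]
contact_force: [0.2, 0.0, -0.1]
gripper_width: 0.0005
```

>>> {"fn": "apply_moves", "kwargs": {
  "moves": "2.7 -3 0 0 0 0;5.3 -6 0 0 0 0;7.3 -8.2 0 0 0 0;9.3 -10.5 0 0 0 0;9.3 -10.5 0 0 0 0;9.3 -10.5 0 0 0 0"
}}

```text
time: 25.12
tcp_pos: [0.3604, 0.5789, 0.102]
tool_rot: [-0.0, 0.41, 0.912, 0.0]
contact_force: [0.4, 0.2, -0.6]
gripper_width: 0.0008
```

Run:
```python
from h import *
s=st(); print(loc(s["tcp_pos"]).round(1),(s["contact_force"][:2]@np.c_[DX,DY]).round(1))
```

```text
t 25.12 tcp [0.3604 0.5789 0.102 ] jaw 41.62 z [-0.  0. -1.] F [ 0.4  0.2 -0.6] w 0.0008 q7 -0.42
[[ 32.2 191.9 102. ]] [ 0.5 -0.2]
```

>>> {"fn": "apply_moves", "kwargs": {
  "moves": "2 -2.2 0 0 0 0;3.3 -3.7 0 0 0 0;4.7 -5.2 0 0 0 0;6 -6.7 0 0 0 0;7.3 -8.2 0 0 0 0;8.6 -9.7 0 0 0 0;8.6 -9.7 0 0 0 0"
}}

```text
time: 26.0
tcp_pos: [0.365, 0.5742, 0.1029]
tool_rot: [-0.004, 0.408, 0.913, 0.003]
contact_force: [-7.1, 8.2, 1.0]
gripper_width: 0.0005
```

Run:
```python
from h import *
s=st(); print(loc(s["tcp_pos"]).round(1),(s["contact_force"][:2]@np.c_[DX,DY]).round(1))
```

```text
t 26.0 tcp [0.365  0.5742 0.1029] jaw 41.8 z [-0.004  0.009 -1.   ] F [-7.1  8.2  1. ] w 0.0005 q7 -0.41
[[ 32.5 185.3 102.9]] [ 0.2 10.9]
```

>>> {"fn": "apply_moves", "kwargs": {
  "moves": "2 -2.2 0 0 0 0;4 -4.5 0 0 0 0;6 -6.7 0 0 0 0;6 -6.7 0 0 0 0;6 -6.7 0 0 0 0"
}}

```text
time: 26.62
tcp_pos: [0.3658, 0.5733, 0.1038]
tool_rot: [-0.008, 0.406, 0.914, 0.007]
contact_force: [-14.3, 15.7, 1.1]
gripper_width: 0.0004
```

Run:
```python
from h import *
s=st(); print(loc(s["tcp_pos"]).round(1),(s["contact_force"][:2]@np.c_[DX,DY]).round(1))
```

```text
t 26.62 tcp [0.3658 0.5733 0.1038] jaw 42.03 z [-0.01   0.019 -1.   ] F [-14.3  15.7   1.1] w 0.0004 q7 -0.4
[[ 32.5 184.1 103.8]] [-0.2 21.3]
```

>>> {"fn": "apply_moves", "kwargs": {
  "moves": "-10 11 0 0 0 0;-20 22 0 0 0 0;-20 22 50 0 0 0;-20 22 100 0 0 0;0 0 150 0 0 0;20 -22 160 0 0 0;40 -45 160 0 0 0;54 -60 160 0 0 0;54 -60 160 0 0 0;54 -60 160 0 0 0"
}}

```text
time: 27.88
tcp_pos: [0.4279, 0.5036, 0.2616]
tool_rot: [-0.001, 0.409, 0.912, -0.0]
contact_force: [-0.5, 0.2, 0.4]
gripper_width: 0.0007
```

Run:
```python
from h import *
s=st(); print(loc(s["tcp_pos"]).round(1)); I,P,D=snap("wrist","w8"); W=cloud(I,D); L=loc(W.reshape(-1,3)).reshape(400,640,3)
for s in silhouettes("wrist","pin")[:1]:
    r=s["region"]&(D>0); w=L[r]; print(s["p"],s["at"],np.percentile(w,[2,50,98],axis=0).round(1).tolist())
    a=int(s["at"][0])
    for X in(22,25,28,32,37,40,43):
        k=w[(abs(w[:,0]-X)<1.5)&(w[:,2]>45)]; print(X,len(k),k[:,1].min().round(1) if len(k) else None,np.median(k[:,2]).round(1) if len(k) else None)
    for y in (136,140,145,155,165,175):
        k=w[(abs(w[:,1]-y)<2)&(abs(w[:,0]-32)<5)]; print(y,np.median(k,0).round(1))
r,c=[int(x) for x in s["at"][::-1]]; g=P[max(0,r-60):r+100,c-110:c+110]; cv2.imwrite("pics/w8c.png",cv2.resize(g[:,:,::-1],None,fx=3.5,fy=3.5,interpolation=cv2.INTER_CUBIC))
```

```text
t 27.88 tcp [0.4279 0.5036 0.2616] jaw 41.7 z [-0.001  0.001 -1.   ] F [-0.5  0.2  0.4] w 0.0007 q7 -0.27
[[ 32.5  90.8 261.6]]
0.9 [312.0, 113.2] [[19.9, 104.3, 0.1], [31.8, 153.2, 49.4], [42.6, 177.6, 56.0]]
22 28 136.5 50.0
25 98 136.6 48.4
28 211 101.8 49.0
32 237 101.5 50.4
37 171 135.2 49.3
40 32 137.0 53.7
43 30 136.7 54.5
136 [ 31.8 136.2  52.3]
140 [ 32.6 140.2  52.5]
145 [ 32.2 145.1  51.2]
155 [ 31.8 154.7  50.1]
165 [ 32.2 165.   48.2]
175 [ 32.2 175.2  46.6]
```

View pics/w8c.png

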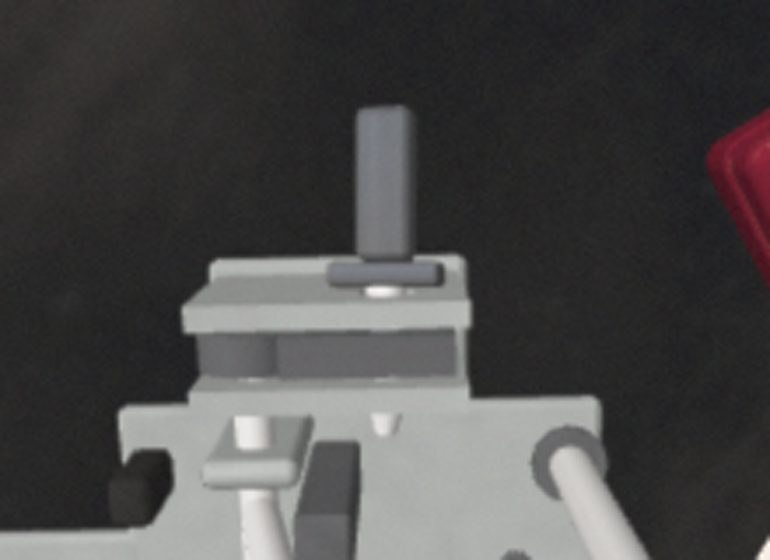

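The shoulder is now square to the fork. Its lower edge is in contact and the tab droops about 9° within the hole clearance, so the top edge stands off about 1 mm. It took 21 N of push without moving further, so I count it home. Next is the pen.

>>> {"fn": "apply_moves", "kwargs": {
  "moves": "-25 -35 0 0 0 10;-50 -70 0 0 0 20;-75 -100 0 0 0 30;-100 -135 0 0 0 40;-125 -170 0 0 0 50;-146 -198 0 0 0 60;-146 -198 0 0 0 70;-146 -198 -10 0 0 80;-146 -198 -20 0 0 90;-146 -198 -40 0 0 100;-146 -198 -40 0 0 106;-146 -198 -40 0 0 106",
  "fingers": 0.4
}}

```text
time: 29.48
tcp_pos: [0.2827, 0.3053, 0.2219]
tool_rot: [-0.0, -0.482, 0.876, 0.0]
contact_force: [0.6, -0.4, -0.9]
gripper_width: 0.0353
```

```bash
cat >> h.py <<'E'
def tool(cam,n,z,tag=None):
    I,P,D=snap(cam,tag)
    for s in silhouettes(cam,n)[:2]:
        v,u=np.nonzero(s["region"]); q=np.array([onz(I,(a,b),z) for a,b in zip(u,v)]); c,d,a,b=line(q)
        if d[1]<0: d=-d;a,b=-b,-a
        t=(q[:,:2]-c)@d; nn=(q[:,:2]-c)@[-d[1],d[0]]; a,b=np.percentile(t,[.3,99.7]); lat=(nn.min()+nn.max())/2
        print(cam,n,round(s["p"],2),np.round(s["at"]),"mid",(c+(a+b)/2*d).round(4),"yaw",np.degrees(np.arctan2(d[1],d[0])).round(1),"len",round(b-a,4),"wid",round(np.ptp(nn),4),"tip",[ (np.round(x["at"]),onz(I,x["at"],0).round(4)) for x in tip_of(cam,n)[:1]])
E
python3 - <<'E'
from h import *
st(); tool("wrist","pen_blue",.005,"w9"); tool("top","pen_blue",.005); tool("wrist","tweezers",.004)
E
```

```text
t 29.48 tcp [0.2827 0.3053 0.2219] jaw 147.63 z [-0.001  0.001 -1.   ] F [ 0.6 -0.4 -0.9] w 0.0353 q7 0.87
wrist pen_blue 0.84 [313. 175.] mid [0.2833 0.3093] yaw 58.3 len 0.1378 wid 0.0088 tip [(array([315., 186.]), array([0.2835, 0.3107, 0.    ]))]
wrist tweezers 0.64 [405. 251.] mid [0.2466 0.417 ] yaw 73.1 len 0.0599 wid 0.0137 tip [(array([394., 244.]), array([0.2501, 0.4004, 0.    ]))]
```

View pics/w9.png

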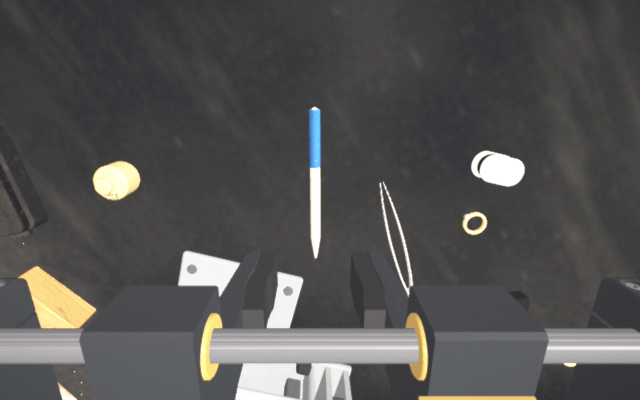

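Pen at (315, 180), yaw 58°, right under the gripper. I'll pick it up.

>>> {"fn": "apply_moves", "kwargs": {
  "moves": "0 3.5 -50 0 0 0.7;0 3.5 -100 0 0 0.7;0 3.5 -135 0 0 0.7;0 3.5 -148 0 0 0.7;0 3.5 -155 0 0 0.7;0 3.5 -155 0 0 0.7;0 3.5 -155 0 0 0.7"
}}

```text
time: 30.75
tcp_pos: [0.2832, 0.3077, 0.0675]
tool_rot: [-0.0, -0.487, 0.873, -0.0]
contact_force: [-0.5, 0.0, -0.3]
gripper_width: 0.0357
```

>>> {"fn": "apply_moves", "kwargs": {
  "moves": "0 0 0 0 0 0;0 0 0 0 0 0;0 0 0 0 0 0;0 0 0 0 0 0;0 0 0 0 0 0;0 0 0 0 0 0;0 0 40 0 0 0;0 0 90 0 0 0;0 0 140 0 0 0;0 0 190 0 0 0;0 0 190 0 0 0",
  "fingers": 0,
  "grip_force": 20
}}

```text
time: 32.12
tcp_pos: [0.2828, 0.3076, 0.2587]
tool_rot: [-0.001, -0.487, 0.873, 0.0]
contact_force: [0.9, -0.1, 0.0]
gripper_width: 0.0085
```

Run:
```python
from h import *
s=st(); z=s["tcp_pos"][2]-.057; tool("wrist","pen_blue",z)
t=np.array([.464,.4142])+.0505*DX
for y in(-28,28): print(y,(t+DY*y/1e3).round(4),((t+DY*y/1e3-s["tcp_pos"][:2])*1e3).round(1))
```

```text
t 32.12 tcp [0.2828 0.3076 0.2587] jaw 148.3 z [-0.001 -0.    -1.   ] F [ 0.9 -0.1  0. ] w 0.0085 q7 0.9
wrist pen_blue 0.58 [312. 218.] mid [0.2811 0.3061] yaw 58.4 len 0.1326 wid 0.0092 tip [(array([313., 267.]), array([0.3394, 0.4004, 0.    ]))]
-28 [0.5203 0.4269] [237.5 119.2]
28 [0.4831 0.4687] [200.3 161.1]
```

>>> {"fn": "apply_moves", "kwargs": {
  "moves": "50 25 10 0 0 -4;100 50 10 0 0 -8;145 73 10 0 0 -12;190 96 10 0 0 -16.6;225 113 0 0 0 -16.6;237 119 -15 0 0 -16.6;237 119 -35 0 0 -16.6;237 119 -35 0 0 -16.6;237 119 -35 0 0 -16.6"
}}

```text
time: 33.4
tcp_pos: [0.5191, 0.4269, 0.2223]
tool_rot: [-0.0, -0.357, 0.934, -0.0]
contact_force: [0.2, 1.1, 0.5]
gripper_width: 0.0081
```

Run:
```python
from h import *
s=st(); print(loc(s["tcp_pos"]).round(1)); z=s["tcp_pos"][2]-.062
I,P,D=snap("wrist","w10")
for s in silhouettes("wrist","pen_blue")[:1]:
    v,u=np.nonzero(s["region"]); q=np.array([onz(I,(a,b),z) for a,b in zip(u,v)]); print(s["p"],np.percentile(loc(q),[.5,50,99.5],axis=0).round(1).tolist())
for n in("leg_bar","rear_bar"):
    for s in tip_of("wrist",n)[:1]: print(n,s["p"],np.round(s["at"]),loc(onz(I,s["at"],.1386)).round(1))
```

```text
t 33.4 tcp [0.5191 0.4269 0.2223] jaw 131.79 z [-0.001 -0.    -1.   ] F [0.2 1.1 0.5] w 0.0081 q7 1.07
[[ 49.6 -27.2 222.3]]
0.97 [[-18.6, -31.4, 160.3], [24.6, -26.6, 160.3], [118.0, -22.0, 160.3]]
leg_bar 0.71 [366. 187.] [[ 15.1  -0.4 138.6]]
```

View pics/w10.png

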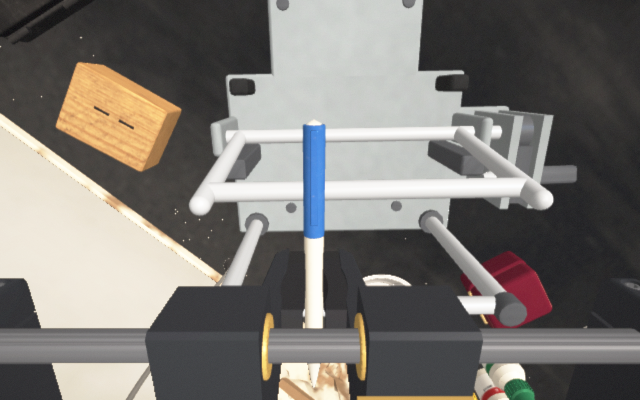

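The pen is level and square over both bars at (314, 180–370). Lowering and releasing.

>>> {"fn": "apply_moves", "kwargs": {
  "moves": "0 0 -5 0 0 0;0 0 -9 0 0 0;0 0 -11 0 0 0;0 0 -11 0 0 0;0 0 -11 0 0 0"
}}

```text
time: 34.22
tcp_pos: [0.5201, 0.4268, 0.2111]
tool_rot: [-0.0, -0.356, 0.934, -0.0]
contact_force: [-1.1, -1.0, 1.6]
gripper_width: 0.008
```

>>> {"fn": "apply_moves", "kwargs": {
  "moves": "0 0 0 0 0 0;0 0 0 0 0 0;0 0 0 0 0 0;0 0 0 0 0 0;0 0 10 0 0 0;0 0 30 0 0 0;0 0 60 0 0 0;-30 -15 60 0 0 5;-80 -40 60 0 0 10;-80 -40 60 0 0 15;-80 -40 60 0 0 15",
  "fingers": 0.3
}}

```text
time: 35.6
tcp_pos: [0.4404, 0.3873, 0.2727]
tool_rot: [0.001, -0.475, 0.88, 0.0]
contact_force: [0.8, 0.5, 0.3]
gripper_width: 0.0262
```

Run:
```python
from h import *
s=st()
for c in("wrist","top","scene"):
    I,P,D=snap(c,"x_"+c)
    for s in silhouettes(c,"pen_blue")[:1]:
        v,u=np.nonzero(s["region"]); q=np.array([onz(I,(a,b),.149) for a,b in zip(u,v)]); w=loc(cloud(I,D)[s["region"]&(D>0)]); print(c,s["p"],s["at"],np.percentile(loc(q),[.5,50,99.5],axis=0).round(1).tolist(),np.percentile(w[:,2],[5,50,95]).round(1))
for c in("wrist","top","scene"): tool(c,"tweezers",.004)
```

```text
t 35.6 tcp [0.4404 0.3873 0.2727] jaw 146.67 z [ 0.002  0.002 -1.   ] F [0.8 0.5 0.3] w 0.0262 q7 1.19
wrist 0.61 [268.0, 240.6] [[-19.2, -31.7, 149.0], [-13.7, -27.4, 149.0], [-7.9, -22.8, 149.0]] [148.2 151.9 154.9]
top 0.51 [304.1, 136.0] [[86.7, -29.6, 149.0], [95.6, -27.2, 149.0], [104.6, -24.9, 149.0]] [149.5 152.4 154.2]
wrist tweezers 0.77 [483.  80.] mid [0.2467 0.3995] yaw 74.9 len 0.126 wid 0.0162 tip [(array([483.,  72.]), array([0.2508, 0.398 , 0.    ]))]
scene tweezers 0.72 [348. 274.] mid [0.2508 0.4121] yaw 74.2 len 0.0946 wid 0.0205 tip [(array([354., 274.]), array([0.2493, 0.405 , 0.    ]))]
```

The pen lies on both bars. The tweezers were knocked aside to about (0.247, 0.400), yaw 75°, so I'll hover there and re-measure.

>>> {"fn": "apply_moves", "kwargs": {
  "moves": "-60 4 0 0 0 6;-120 8 0 0 0 12;-170 11 0 0 0 18;-193 12 -30 0 0 18;-193 12 -70 0 0 18;-193 12 -70 0 0 18;-193 12 -70 0 0 18",
  "fingers": 0.4
}}

```text
time: 37.17
tcp_pos: [0.2474, 0.3995, 0.2019]
tool_rot: [0.0, -0.607, 0.795, 0.0]
contact_force: [-0.9, -0.4, -0.3]
gripper_width: 0.0351
```

Run:
```python
from h import *
st(); tool("wrist","tweezers",.004,"w11");
```

```text
t 37.17 tcp [0.2474 0.3995 0.2019] jaw 164.69 z [ 0.     0.001 -1.   ] F [-0.9 -0.4 -0.3] w 0.0351 q7 0.89
wrist tweezers 0.77 [312. 248.] mid [0.2474 0.4148] yaw 70.1 len 0.0991 wid 0.0065 tip [(array([314., 188.]), array([0.247 , 0.4003, 0.    ]))]
```

View pics/w11.png

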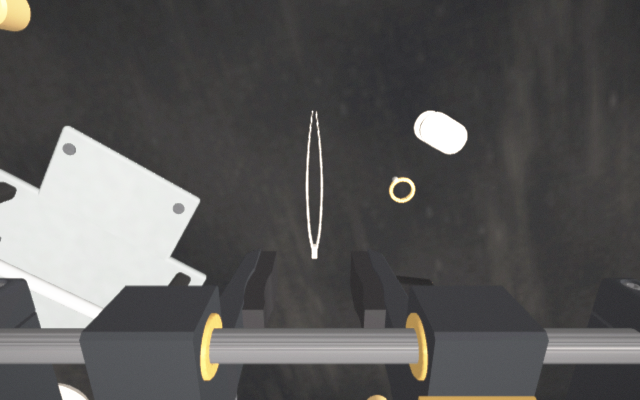

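The tweezers stand upright in the picture (314, 110–258), centred and aligned with the jaws. I'll grasp them.

>>> {"fn": "apply_moves", "kwargs": {
  "moves": "0 0 -50 0 0 0;0 0 -100 0 0 0;0 0 -128 0 0 0;0 0 -136 0 0 0;0 0 -136 0 0 0;0 0 -136 0 0 0"
}}

```text
time: 38.08
tcp_pos: [0.2476, 0.3997, 0.0656]
tool_rot: [0.001, -0.607, 0.795, 0.001]
contact_force: [-1.1, 0.4, 0.6]
gripper_width: 0.0351
```

>>> {"fn": "apply_moves", "kwargs": {
  "moves": "0 0 0 0 0 0;0 0 0 0 0 0;0 0 0 0 0 0;0 0 0 0 0 0;0 0 0 0 0 0;0 0 0 0 0 0;0 0 40 0 0 0;0 0 90 0 0 0;0 0 140 0 0 0;0 0 195 0 0 0;0 0 195 0 0 0",
  "fingers": 0,
  "grip_force": 20
}}

```text
time: 39.45
tcp_pos: [0.2475, 0.4004, 0.2631]
tool_rot: [0.003, -0.607, 0.795, 0.002]
contact_force: [-0.7, -0.6, 0.2]
gripper_width: 0.0122
```

Run:
```python
from h import *
s=st(); tool("wrist","tweezers",s["tcp_pos"][2]-.062)
print((( np.array([.464,.4142])+.0505*DX+.028*DY-s["tcp_pos"][:2])*1e3).round(1))
```

```text
t 39.45 tcp [0.2475 0.4004 0.2631] jaw 164.67 z [ 0.003  0.006 -1.   ] F [-0.7 -0.6  0.2] w 0.0122 q7 1.05
wrist tweezers 0.64 [297. 285.] mid [0.2491 0.4062] yaw 74.7 len 0.1274 wid 0.014 tip [(array([309., 268.]), array([0.2826, 0.5096, 0.    ]))]
[235.5  68.3]
```

>>> {"fn": "apply_moves", "kwargs": {
  "moves": "50 15 10 0 0 -8;100 30 10 0 0 -16;145 42 10 0 0 -24;190 55 10 0 0 -33;225 65 0 0 0 -33;235 68 -15 0 0 -33;235 68 -38 0 0 -33;235 68 -38 0 0 -33;235 68 -38 0 0 -33"
}}

```text
time: 40.72
tcp_pos: [0.4811, 0.4672, 0.2219]
tool_rot: [-0.001, -0.357, 0.934, -0.0]
contact_force: [-0.3, -0.5, -0.1]
gripper_width: 0.012
```

Run:
```python
from h import *
s=st(); print(loc(s["tcp_pos"]).round(1)); z=s["tcp_pos"][2]-.062
I,P,D=snap("wrist","w12")
for n in("tweezers","pen_blue"):
  for s in silhouettes("wrist",n)[:1]:
    v,u=np.nonzero(s["region"]); q=np.array([onz(I,(a,b),z if n=="tweezers" else .149) for a,b in zip(u,v)]); print(n,s["p"],np.percentile(loc(q),[.5,50,99.5],axis=0).round(1).tolist())
```

```text
t 40.73 tcp [0.4811 0.4672 0.2219] jaw 131.8 z [-0.001 -0.    -1.   ] F [-0.3 -0.5 -0.1] w 0.012 q7 1.02
[[ 48.   28.2 221.9]]
tweezers 0.8 [[-13.7, 22.1, 159.9], [46.4, 29.3, 159.9], [116.4, 35.6, 159.9]]
pen_blue 0.92 [[-17.8, -32.2, 149.0], [17.2, -27.1, 149.0], [63.0, -21.9, 149.0]]
```

View pics/w12.png

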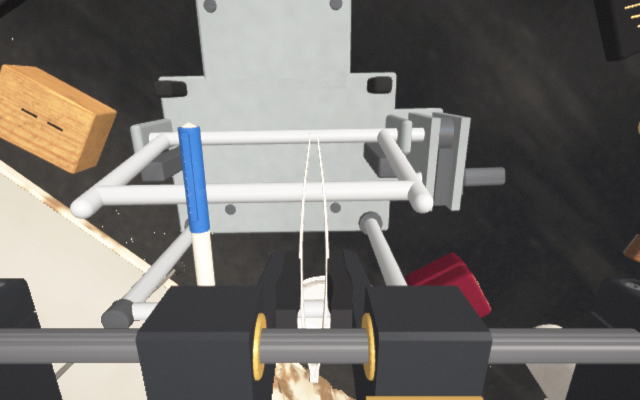

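The tweezers are square over both bars at (314, 130–380), with the pen to their left on the bars. Lower and release.

>>> {"fn": "apply_moves", "kwargs": {
  "moves": "0 0 -5 0 0 0;0 0 -9 0 0 0;0 0 -12 0 0 0;0 0 -12 0 0 0;0 0 -12 0 0 0"
}}

```text
time: 41.5
tcp_pos: [0.4821, 0.467, 0.2101]
tool_rot: [0.0, -0.356, 0.934, 0.0]
contact_force: [-0.5, 0.2, 0.2]
gripper_width: 0.0121
```

>>> {"fn": "apply_moves", "kwargs": {
  "moves": "0 0 0 0 0 0;0 0 0 0 0 0;0 0 0 0 0 0;0 0 0 0 0 0;0 0 10 0 0 0;0 0 30 0 0 0;0 0 60 0 0 0;-20 0 100 0 0 0;-70 -20 120 0 0 0;-120 -40 120 0 0 0;-120 -40 120 0 0 0",
  "fingers": 0.35
}}

```text
time: 42.88
tcp_pos: [0.3577, 0.4257, 0.3319]
tool_rot: [-0.001, -0.359, 0.933, -0.001]
contact_force: [1.9, -1.0, -0.2]
gripper_width: 0.031
```

Run:
```python
from h import *
s=st()
for c in("wrist","top","scene"):
    I,P,D=snap(c,"y_"+c); W=cloud(I,D)
    for n,z in(("pen_blue",.149),("tweezers",.148),("leg",.1386),("pin",.05),("scriber",0.004)):
      for s in silhouettes(c,n)[:1]:
        v,u=np.nonzero(s["region"]); q=np.array([onz(I,(a,b),z) for a,b in zip(u,v)]); w=loc(W[s["region"]&(D>0)]); print(c,n,round(s["p"],2),np.percentile(loc(q),[1,50,99],axis=0).round(1)[:,:2].tolist(),np.percentile(w[:,2],[5,50,95]).round(1))
    for t in tip_of(c,"leg_bar")[:1]: print(loc(onz(I,t["at"],.1386)).round(1))
```

```text
t 42.88 tcp [0.3577 0.4257 0.3319] jaw 132.09 z [-0.001 -0.002 -1.   ] F [ 1.9 -1.  -0.2] w 0.031 q7 0.91
wrist pen_blue 0.96 [[-18.2, -32.2], [-3.7, -27.1], [12.3, -21.8]] [148.2 152.2 155.3]
wrist tweezers 0.61 [[100.0, 25.2], [107.4, 28.6], [117.3, 32.0]] [ 13.4 151.1 152.9]
wrist leg 0.71 [[-43.8, -82.4], [-19.0, 25.5], [27.4, 114.7]] [ 48.2  78.6 146. ]
wrist pin 0.57 [[17.2, 101.3], [27.7, 159.2], [37.3, 175.3]] [ 0.6 48.2 56.8]
[[ 15.   -0.8 138.6]]
top pen_blue 0.72 [[-116.9, 42.4], [-33.5, 73.7], [89.4, 135.9]] [ -0.9   9.8 195.6]
top leg 0.27 [[-114.3, 43.5], [-30.8, 75.9], [91.0, 136.7]] [  1.5  10.2 151.4]
top pin 0.57 [[17.4, 135.1], [27.8, 154.7], [37.9, 176.7]] [ -2.1  48.4 373.4]
scene pen_blue 0.8 [[-15.6, -38.2], [38.6, -26.2], [107.7, -16.3]] [145.4 150.2 154.1]
scene tweezers 0.75 [[-10.9, 15.8], [54.3, 28.5], [112.8, 40.6]] [ 70.6 148.1 151.8]
scene leg 0.92 [[-35.8, -96.8], [-8.9, 89.9], [26.7, 213.6]] [ 41.   81.1 147.8]
scene pin 0.58 [[17.4, 131.9], [29.3, 155.0], [42.7, 187.1]] [41.5 48.5 52.7]
[[ 11.7 -16.5 138.6]]
```

```bash
python3 -c "
from h import *
print(job_done()); st()"
```

```text
the job is handed in; nothing more can be done
None
the job is handed in; nothing more can be done
```

I handed the job in at about 43 s of the 210 s allowed, with the gripper clear of everything. The leg is up on its stop, the lock pin is home, and the pen and tweezers lie across the two bars. No scriber showed in any camera view, so I took it as absent.

- **Leg:** it stood by itself after I let go. The wrist camera put its bar at rest x ≈ 15 mm, where 16 is expected. The scene camera's estimate was well off (11.7 mm, and 16 mm out along the bar); I trusted the closer view.
- **Pin:** after the first insertion it sagged and left a 1–2.5 mm gap, so I pushed the tab home with closed fingers at 21 N. The shoulder is now square to the fork and, by my estimate, in contact at its lower edge. The tab droops about 9° in the hole's clearance, so the top edge still reads about 1 mm off the face. My readings of the tip and tab end agree with this.
- **Pen and tweezers:** both lie about square to the bars at rest y ≈ −27 and +28 mm. Each was within about 1 mm of mid-length as I lowered it. Their tops read about 148–152 mm high, as expected on the bars. The tweezers had been knocked aside earlier, so I located them again before picking them up.
- **Checks that failed or disagreed:** I had used up the picture allowance, so the last check was by numbers only. One top-camera detection of the pen was clearly wrong, because it covered the whole rest; the wrist and scene cameras agreed with each other on it.

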